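# Lock the spatula into the lever-arch tool holder

### The job

Put the black spatula away in the lever-arch tool holder: lift the red-tipped lever all the way up so that the rings spring open, then lay the spatula flat in the two grey rests, its handle reaching past both rings, without dropping it, and let go. Then press the lever fully down so that both rings close over the handle, and leave the other things on the table where they are.

Things in the scene. Friction and masses are not known exactly. Their poses are not given: they have to be found in the camera images.
- holder: Tool holder, fixed to the table: dark wood base, x -120 to +90, y -130 to +130, top at z 12 mm, with two steel rings at y -50 and +50 and a red-tipped lever at x -75. Origin on the table surface midway between the rings; z up. Each ring is a straight post at x -30 (7 mm thick, top at z 62) and an arch hinged at x +30, z 22. The spatula's handle is to lie along y, centred on x 0.
- rest_mid (a point): Midway between the two grey rests, at the height of their floor (holder x 0, y 0, z 34 mm). The rests are at holder y -50 and +50, each 14 mm wide along y, with side cheeks 32 mm apart at the floor, flaring to 39 mm at their tops (z 47). Between the rests there is free room down to the base top (z 12)
- lever_hinge (a point): Centre of the lever's hinge, holder x -75, y -100, z 40 mm; the hinge axis is the holder's x axis. Its steel bracket is 28 mm wide along x and reaches up to z 46; outside it a round barrel of 52 mm diameter stands at x -115 to -95 (top z 66)
- lever_grip (a point): Centre of the red roll at the lever's tip, 110 mm from the hinge: a cylinder 18 mm in diameter, 20 mm long along the holder's x (pinch it on its ends, along the holder's x). A steel bar 12 mm wide, 5 mm thick runs from it to the hinge. With the lever down it is at holder x -75, y +10, z 40 mm, 28 mm above the base; fully up at y -71, z 146
- lever (a joint): Lever angle in rad: 0 = down (rings closed), bar level, pointing from the hinge along the holder's +y; 1.3 = fully up (rings open). It has an over-centre spring: let go below about 0.65 it snaps down, above it snaps up, and stays there. It takes 2 to 3 N at the grip to move it off either end, less towards the middle
- arches (a joint): Opening angle of both arches in rad, linked to the lever: 0 closed, 1.2 open. Closed, they curve over from holder x +30 to meet the posts, top at z 86 mm. Open, they lean out to x +80, up to z 100, leaving about 70 mm between post and arch tip
- spatula: Black nylon spatula, loose, about 140 g, flat on the table, 290 mm long. Origin under its balance point, on its flat underside; x along it to the blade, z up. Straight handle 22 mm wide (y), 18 mm high (z), x -125 to +75; blade 80 mm wide, 4 mm thick, x +90 to +165; a 30 mm wide, 5 mm thick neck joins them. Either end may point either way in the holder
- handle_front (a point): Blade end of the spatula's handle, spatula x +75, mid-height (z 9 mm)
- handle_back (a point): Free end of the spatula's handle, spatula x -125, mid-height (z 9 mm)
- salt_mill: Bystander, loose: chrome press-button salt mill, 48 mm diameter, 147 mm tall, upright; origin centre of its foot
- spice_jar: Bystander, loose: glass spice jar with red cap, 50 mm diameter, 100 mm tall, upright; origin centre of its foot; it and the salt mill swap places between starts
- tortilla_dish: Bystander, loose: white ceramic tortilla dish with closed blue lid and knob, 216 mm diameter, 116 mm tall; origin centre of its foot
- tongs: Bystander, loose: stainless steel tongs lying flat, 240 mm long, 65 mm wide, 16 mm high; origin at mid-length on the table
- glass_bowl: Bystander, loose: small empty glass bowl, 100 mm diameter, 50 mm tall, standing on a 6 mm cork coaster; origin centre of its foot
- mug: Bystander, loose: terracotta mug, 80 mm diameter, 90 mm tall, handle on its local +y side; origin centre of its foot

How it is judged:
On the way, in this order (a step that is already met when the one before it is completed fails the run):
1. the lever is lifted fully up and the rings stand open (value of joint lever above 1.2 rad and value of joint arches above 1.1 rad), for 0.2 s.
2. the spatula lies in both rests, let go, while the rings are still open (all of step 1 and x of spatula in the frame of holder between -0.012 and 0.012 m and z of spatula in the frame of holder between 0.027 and 0.041 m and angle between the x axis of spatula and the y axis of holder, either way round below 0.15 rad and angle between spatula's own z axis and vertical below 0.12 rad and ((y of handle_front in the frame of holder above 0.055 m and y of handle_back in the frame of holder below -0.055 m) or (y of handle_front in the frame of holder below -0.055 m and y of handle_back in the frame of holder above 0.055 m)) and contact force between the fingers and spatula below 0.05 N), for 0.2 s.
At the end, for the whole second after the job is handed in: Lever and arches within 0.06 rad of 0; spatula at rest, right side up, within 0.12 rad of level, underside 27 to 41 mm above the table, balance point within 12 mm of the holder's centre line, parallel to its y within 0.15 rad, handle at least 5 mm past both ring centres (value of joint each of lever, arches below 0.06 rad and x of spatula in the frame of holder between -0.012 and 0.012 m and z of spatula in the frame of holder between 0.027 and 0.041 m and angle between the x axis of spatula and the y axis of holder, either way round below 0.15 rad and angle between spatula's own z axis and vertical below 0.12 rad and ((y of handle_front in the frame of holder above 0.055 m and y of handle_back in the frame of holder below -0.055 m) or (y of handle_front in the frame of holder below -0.055 m and y of handle_back in the frame of holder above 0.055 m)) and linear speed of spatula below 0.02 m/s and angular speed of spatula below 0.2 rad/s); the robot touches nothing.
It fails at once if the spatula is dropped: let go and falling more than about 35 mm above the rests (height (world z) of spatula above 0.07 m and contact force between the fingers and spatula below 0.01 N and linear speed of spatula above 0.25 m/s).
It fails at once if a bystander is knocked away (moved more than 30 mm) (distance of any of salt_mill, spice_jar, tortilla_dish, tongs, glass_bowl, mug from where it was at the start of the episode above 0.03 m).
It also fails if it takes over 61 s, if anything falls off the work surface, if the arm or the gripper's body presses on something with over 40 N, if the wrist force passes 120 N, or if a joint passes its speed limit or range.

### The arm

A 7-joint arm with a two-finger parallel gripper is mounted at the origin on the work surface. World frame = base frame: x ahead of the robot, y to its left, z up, the work surface at z = 0. Lengths are in m, angles in rad, forces in N, time in s.
With the tool pointing down it reaches from about 0.4 to 0.75 m from the base axis. Payload 19.5 kg.
Tool frame: the origin (TCP) lies at the very end of the fingers, on their centre line; the grasp point (between the pads) lies 19 mm behind it; z points along the fingers, y is the line along which they close (so a half turn about z gives the same grasp; the last joint's range is limited). The gripper opens to 85 mm and grips with 20 to 120 N. Pads are 22 mm wide; open, the fingers measure 114 mm over their backs; the gripper's body (76 mm by 85 mm) begins 54 mm behind the grasp point. The pads swing forward as they close: fully open they stand 13 mm farther back than shut.
Start: joints at [-1.271, 0.707, -0.028, 1.485, 0.022, 0.951, -0.075], TCP at [0.193, 0.542, 0.231] pointing down, gripper open.
Joint ranges: [-2.71, 2.71], [-0.32, 2.16], [-1.57, 1.52], [0, 2.45], [-1.46, 4.6], [0, 2.02], [-2.83, 2.83]. Speed limits (rad/s): [1.89, 1.89, 2.57, 2.57, 3.01, 3.01, 3.01].

### API

Orientations are given as a unit quaternion [x, y, z, w].
In Python, from workcell import env gives the robot as it stands.
- The arm moves only by the tool arm_command, never from a script. Its argument "targets" is a list of rows, each a list of 3 entries, a list of its own where there are three numbers: the shift along the tool's x, y, z scaled (see below), then the turn, a rotation vector about the tool's x, y, z scaled (see below), then the gripper's target within -1 to 1 (fully open at 1, half-way at 0, shut at -1). In form: [[[dx, dy, dz], [rx, ry, rz], jaw], ...]. A call has 1 to 12 rows; each row shifts and turns the commanded pose from where the row before left it, along the tool's axes as they then stand; what a row does not reach is not made up. The controller multiplies each number of a shift by 150 mm and each number of a turn by 2 pi rad. A row lasts 1/12 s, in which the tool goes at most 41.7 mm and 7.16 degrees, less where a joint would pass 70% of its speed; a pose out of reach is approached as far as the arm can. A call with a number of a shift or a turn outside -1 to 1 is refused whole. A call with a gripper value outside its range is refused whole. The fingers move at their own pace and stop on an object; "force" is the grip in N (left out, the last holds). Time passes only in rows, so rows that do not move let the fingers close. It gives the time, the measured TCP pose, the force, the opening and the grip force at its end, in the units of the state.
- env.observe(): the state, without advancing time (a new reading comes with each control period).
- env.read_camera(name): name is "scene" or "top" or "wrist"; returns a dict with "image" (420x560x3 uint8, blue, green, red), "z_map" (420x560 float32, m along the optical axis (not along the pixel's ray), 0 where there is no reading), "fx", "fy", "cx", "cy" (pixels), "extrinsics" (4x4, takes a point from world to camera coordinates); the wrist camera has in their place "T_tool_cam" (4x4, takes a point from camera to tool coordinates, whose origin is the TCP and whose axes are the flange's). Camera axes: x right, y down, z forward; pixel columns grow to the right and rows downward; lengths in m; the calibration is good to about 2 mm. A picture is of the moment at which its call begins: read the wrist's pose just before it.
- env.job_done(): hands the job in; it is judged then, once.
The state is a dict: "time_s": time; "joints": joint angles; "dq": joint speeds; "tau": joint torques, N m; "eef_pos": TCP position; "eef_rot": TCP orientation; "contact_force": force on the tool from outside, world axes, zero at the start; "ft_torque": the same for the moment, N m; "opening": finger opening in m; "gripper_force": force on a finger pad.
Only numpy, scipy, OpenCV 4.12 (cv2) and the standard library are available. Lean on these libraries where they do the work, as an engineer would, in place of code of your own. Each camera call takes 0.05 s, during which the arm holds its last target. There are 200 camera calls.

## Working session

There is one attempt and no reset: what is moved stays moved. The work goes in short steps, Python scripts to look and compute and a tool call to move; the robot and the scene stay as the last step left them, time stands still between calls to the robot, and variables do not carry over. Pictures are saved under pics/ and viewed, at most 10 in all, crops included, and the job is handed in when it is done.

Besides the shell and the picture viewer there is one more tool, called after ">>>" in YAML: its name, and indented under it one key for each argument. arm_command: Moves the arm, as the interface text tells. Shifts and turns lie within -1 to 1; 1 stands for 150 mm of shift or 2 pi rad of turn. Its arguments: {"type":"object","properties":{"targets":{"type":"array","items":{"type":"array"}},"force":{"type":"number"}},"required":["targets"]}

```bash
ls; mkdir -p pics
python3 - <<'E'
from workcell import env
import cv2,numpy as np,pickle
s=env.observe();print({k:np.round(v,3) for k,v in s.items()})
d={}
for n in("scene","top"):
    d[n]=env.read_camera(n);cv2.imwrite(f"pics/{n}0.png",d[n]["image"])
    print(n,d[n]["fx"],d[n]["cx"],d[n]["cy"],np.round(d[n]["extrinsics"],3).tolist())
pickle.dump(d,open("d0.pkl","wb"))
E
```

```text
pics
{'time_s': np.float64(0.0), 'joints': array([-1.271,  0.707, -0.028,  1.485,  0.022,  0.951, -0.076]), 'dq': array([-0.001,  0.001,  0.   , -0.002, -0.002,  0.001,  0.001]), 'tau': array([-1.0000e-03, -8.8323e+01,  1.2350e+00, -2.3616e+01,  1.7000e-02,
        7.0000e-03,  0.0000e+00]), 'eef_pos': array([0.193, 0.542, 0.231]), 'eef_rot': array([ 0.17 ,  0.985, -0.   , -0.   ]), 'contact_force': array([0.41 , 0.174, 0.341]), 'ft_torque': array([-0.034, -0.045,  0.002]), 'gripper_force': np.float64(0.0), 'opening': np.float64(0.086)}
scene 500.86871201734004 277.0533489470222 212.032153485045 [[0.811, 0.585, -0.007, -0.427], [0.357, -0.503, -0.787, -0.143], [-0.464, 0.636, -0.617, 1.912], [0.0, 0.0, 0.0, 1.0]]
top 489.29566621670295 282.85355412632936 219.6970432100641 [[-0.003, -1.0, -0.014, 0.012], [-0.991, 0.005, -0.131, 0.564], [0.131, 0.014, -0.991, 1.43], [0.0, 0.0, 0.0, 1.0]]
```

View pics/top0.png

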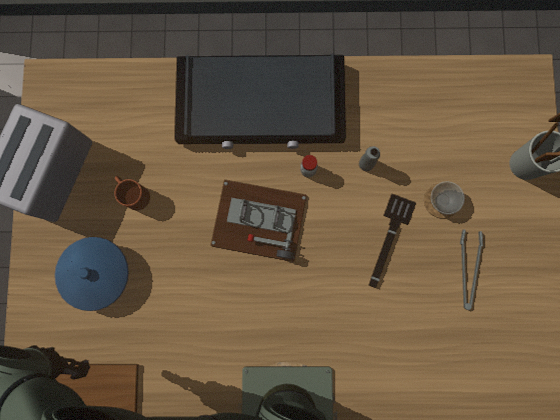

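View pics/scene0.png

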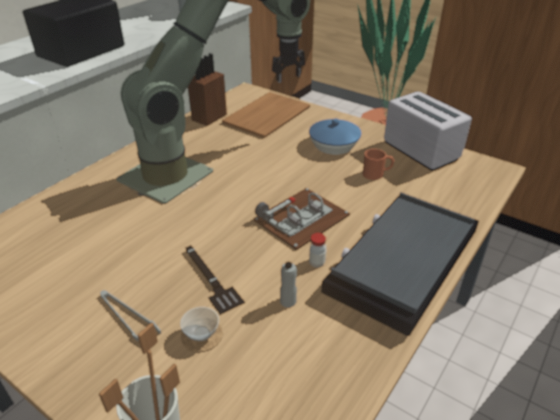

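The top view shows the holder with base corners at about (225,182), (307,196), (297,262) and (212,247). The red tip is near (250,238) and the barrel near (288,252). The spatula runs from its handle end at (375,282) to the blade at (400,205). In the scene view, the holder is near (302,217), the red tip near (295,200), and the spatula runs from (190,250) to (228,300).

```bash
cat > h.py <<'E'
import numpy as np,cv2,pickle
def cam(d):
    E=np.array(d["extrinsics"]);K=np.array([[d["fx"],0,d["cx"]],[0,d["fy"],d["cy"]],[0,0,1.]]);return K,E
def ray(d,p):
    K,E=cam(d);R=E[:3,:3];o=-R.T@E[:3,3]
    v=R.T@np.linalg.inv(K)@np.array([p[0],p[1],1.]);return o,v/np.linalg.norm(v)
def plane(d,p,z):
    o,v=ray(d,p);return o+v*(z-o[2])/v[2]
def tri(d1,p1,d2,p2):
    (a,u),(b,v)=ray(d1,p1),ray(d2,p2)
    s=np.linalg.lstsq(np.c_[u,-v],b-a,rcond=None)[0];P,Q=a+s[0]*u,b+s[1]*v
    return (P+Q)/2,np.linalg.norm(P-Q)
def blob(m,near=None,box=None):
    if box is not None:
        z=np.zeros_like(m);x0,y0,x1,y1=box;z[y0:y1,x0:x1]=m[y0:y1,x0:x1];m=z
    c,_=cv2.findContours(m,cv2.RETR_EXTERNAL,cv2.CHAIN_APPROX_NONE)
    return max(c,key=cv2.contourArea)
def cen(c):
    M=cv2.moments(c);return np.array([M["m10"]/M["m00"],M["m01"]/M["m00"]])
def red(im):
    h=cv2.cvtColor(im,cv2.COLOR_BGR2HSV)
    return cv2.inRange(h,(0,170,90),(8,255,255))|cv2.inRange(h,(172,170,90),(180,255,255))
E
python3 - <<'E'
from h import *
d=pickle.load(open("d0.pkl","rb"));t,s=d["top"],d["scene"]
rt=cen(blob(red(t["image"]),box=(235,225,265,250)));rs=cen(blob(red(s["image"]),box=(280,190,305,212)))
print("red",rt,rs,tri(t,rt,s,rs))
hsv=cv2.cvtColor(t["image"],cv2.COLOR_BGR2HSV)
for p in[(220,215),(217,240),(265,190),(200,220),(330,240),(385,260)]:print(p,hsv[p[1],p[0]])
V=hsv[:,:,2]
# base: convex hull of dark/other pixels
m=cv2.inRange(V,0,105)
c=blob(cv2.morphologyEx(m,cv2.MORPH_OPEN,np.ones((3,3))),box=(200,170,310,270))
r=cv2.minAreaRect(c);print("base",r);b=cv2.boxPoints(r)
W=np.array([plane(t,p,.012) for p in b]);print(np.round(W,3),np.linalg.norm(np.diff(W,axis=0),axis=1))
print("centre",W.mean(0))
for d_,bx in((t,(360,185,420,295)),(s,(180,235,245,315))):
    m=cv2.inRange(d_["image"].max(2),0,70);c=blob(cv2.morphologyEx(m,cv2.MORPH_CLOSE,np.ones((3,3))),box=bx)
    r=cv2.minAreaRect(c);print("spat",r,cv2.contourArea(c),cv2.boxPoints(r).tolist())
    if d_ is t: print(np.round([plane(t,p,.01) for p in cv2.boxPoints(r)],3))
a=t["image"][165:275,195:415]
cv2.imwrite("pics/c1.png",cv2.resize(a,None,fx=3.6,fy=3.6,interpolation=cv2.INTER_CUBIC))
E
```

```text
Traceback (most recent call last):
  File "h.py", line 19, in cen
    M=cv2.moments(c);return np.array([M["m10"]/M["m00"],M["m01"]/M["m00"]])
                                      ~~~~~~~~^~~~~~~~~
ZeroDivisionError: float division by zero
```

```bash
cat >> h.py <<'E'
def redc(im,box):
    x0,y0,x1,y1=box;a=im[y0:y1,x0:x1].astype(int)
    m=(a[:,:,2]>90)&(a[:,:,2]>2.6*a[:,:,1])
    y,x=np.nonzero(m);return np.array([x.mean()+x0,y.mean()+y0]),len(x)
E
python3 - <<'E'
from h import *
d=pickle.load(open("d0.pkl","rb"));t,s=d["top"],d["scene"]
a=t["image"][165:295,195:415]
cv2.imwrite("pics/c1.png",cv2.resize(a,None,fx=3.6,fy=3.6,interpolation=cv2.INTER_CUBIC))
(rt,n1),(rs,n2)=redc(t["image"],(235,225,265,250)),redc(s["image"],(280,190,305,212))
print("red",rt,n1,rs,n2,tri(t,rt,s,rs))
V=t["image"].max(2)
print([int(V[p[1],p[0]]) for p in[(220,215),(217,240),(265,190),(200,220),(330,240),(385,260)]])
m=cv2.inRange(V,0,105)
c=blob(cv2.morphologyEx(m,cv2.MORPH_OPEN,np.ones((3,3))),box=(200,170,310,270))
r=cv2.minAreaRect(c);print("base",r);b=cv2.boxPoints(r)
W=np.array([plane(t,p,.012) for p in b]);print(np.round(W,3),np.linalg.norm(np.diff(W,axis=0),axis=1))
print("centre",W.mean(0))
for d_,bx in((t,(360,185,420,295)),(s,(180,235,245,315))):
    m=cv2.inRange(d_["image"].max(2),0,70);c=blob(cv2.morphologyEx(m,cv2.MORPH_CLOSE,np.ones((3,3))),box=bx)
    r=cv2.minAreaRect(c);print("spat",r,cv2.contourArea(c),cv2.boxPoints(r).tolist())
    if d_ is t: print(np.round([plane(t,p,.01) for p in cv2.boxPoints(r)],3))
E
```

```text
** On entry to DLASCL parameter number  4 had an illegal value
 ** On entry to DLASCL parameter number  4 had an illegal value
 ** On entry to DLASCL parameter number  4 had an illegal value
 ** On entry to DLASCL parameter number  4 had an illegal value
 ** On entry to DLASCL parameter number  5 had an illegal value
 ** On entry to DLASCL parameter number  4 had an illegal valueh.py:26: RuntimeWarning: Mean of empty slice.
  y,x=np.nonzero(m);return np.array([x.mean()+x0,y.mean()+y0]),len(x)
  ret = ret.dtype.type(ret / rcount)
Traceback (most recent call last):
  File "h.py", line 11, in tri
    s=np.linalg.lstsq(np.c_[u,-v],b-a,rcond=None)[0];P,Q=a+s[0]*u,b+s[1]*v
      ~~~~~~~~~~~~~~~^^^^^^^^^^^^^^^^^^^^^^^^^^^^
numpy.linalg.LinAlgError: SVD did not converge in Linear Least Squares
```

View pics/c1.png

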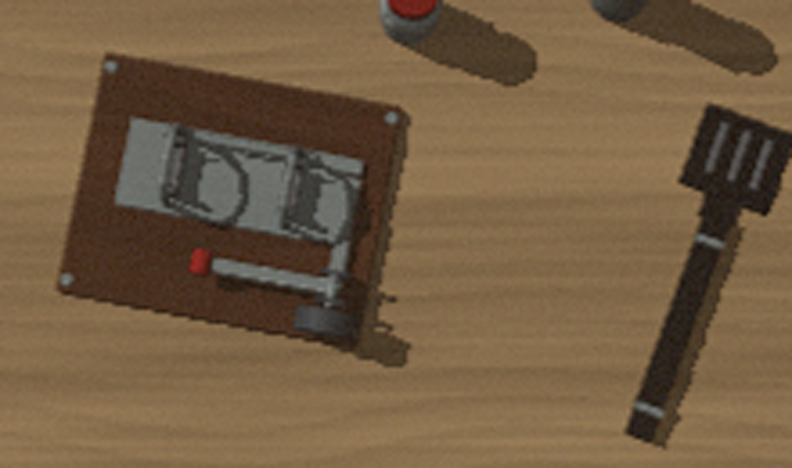

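The crop shows the base corners at about (107,53), (408,112), (355,350) and (58,291) at 3.6x, with the red roll at (201,262). The spatula handle ends at (645,437) and its steel band is at (710,241).

```bash
sed -i 's/>90)&(a\[:,:,2\]>2.6/>60)\&(a[:,:,2]>2.5/' h.py
python3 - <<'E'
from h import *
d=pickle.load(open("d0.pkl","rb"));t,s=d["top"],d["scene"]
(rt,n1)=redc(t["image"],(240,230,258,246));print(rt,n1)
S=s["image"][185:250,245:360];b=S.astype(int);print("redness scene",(b[:,:,2]/(b[:,:,1]+1)).max())
try:
  rs,n2=redc(s["image"],(285,190,303,210));print("red",rs,n2,tri(t,rt,s,rs))
except Exception as e: print(e)
print("red plane40",plane(t,rt,.04))
c=np.array([(107,53),(408,112),(355,350),(58,291)])/3.6+[195,165]-.36
W=np.array([plane(t,p,.012) for p in c]);print(np.round(W,4).tolist(),np.linalg.norm(W-np.roll(W,-1,0),axis=1))
hy=(W[0]+W[3]-W[1]-W[2])[:2];hx=(W[0]+W[1]-W[2]-W[3])[:2]
yaw=np.arctan2(-hy[0],hy[1]);yaw2=np.arctan2(hx[1],hx[0]);C=W.mean(0)[:2]
print("yaw",yaw,yaw2,"centre",C)
yw=(yaw*260+yaw2*210)/470;ux=np.array([np.cos(yw),np.sin(yw)]);uy=np.array([-ux[1],ux[0]])
O=C+.015*ux;print("origin",O,"grip",O-.075*ux+.01*uy,"hinge",O-.075*ux-.1*uy)
for n,d_,bx in(("t",t,(360,185,420,295)),("s",s,(180,235,245,315))):
    a=d_["image"].max(2);x0,y0,x1,y1=bx;print(np.percentile(a[y0:y1,x0:x1],[1,5,10,20,50]))
    m=cv2.inRange(a,0,62);q=blob(cv2.morphologyEx(m,cv2.MORPH_CLOSE,np.ones((3,3))),box=bx)
    r=cv2.minAreaRect(q);print(n,r,cv2.contourArea(q))
    z=np.zeros(m.shape,np.uint8);cv2.drawContours(z,[q],-1,255,-1);y,x=np.nonzero(z)
    if n=="t":
        for yy in range(y.min(),y.max()+1,6): 
            xx=x[y==yy];print(yy,xx.min(),xx.max(),np.round(plane(t,(xx.mean(),yy),.018),3), np.round(t["z_map"][yy,int(xx.mean())],3))
E
```

```text
[250.05882353 237.23529412] 34
redness scene 2.65
red [292. 199.] 1 (array([0.51184374, 0.10810878, 0.03835462]), np.float64(9.644137059783612e-05))
red plane40 [0.51172291 0.10800544 0.04      ]
[[0.6943, 0.1908, 0.012], [0.6414, -0.0669, 0.012], [0.4393, -0.0205, 0.012], [0.4899, 0.2296, 0.012]] [0.26302671 0.20737294 0.25518466 0.20810383]
yaw -0.20104020437793352 -0.2065544622312508 centre [0.56620513 0.08325285]
origin [0.5808956  0.08022131] grip [0.50946429 0.10517263] hinge [ 0.48723304 -0.00255746]
[ 35.  39.  43.  78. 132.]
t ((387.6459655761719, 242.09852600097656), (26.228778839111328, 93.72303771972656), 19.98310661315918) 1022.0
194 392 392 [ 0.644 -0.323  0.018] 1.503
200 389 408 [ 0.626 -0.342  0.018] 1.504
206 387 414 [ 0.607 -0.347  0.018] 1.499
212 385 412 [ 0.589 -0.341  0.018] 1.49
218 391 410 [ 0.57  -0.346  0.018] 1.491
224 389 407 [ 0.552 -0.329  0.018] 1.493
230 389 396 [ 0.534 -0.321  0.018] 1.476
236 387 394 [ 0.516 -0.314  0.018] 1.469
242 384 391 [ 0.498 -0.305  0.018] 1.469
248 382 389 [ 0.48  -0.298  0.018] 1.468
254 380 387 [ 0.462 -0.291  0.018] 1.466
260 378 385 [ 0.444 -0.285  0.018] 1.467
266 376 383 [ 0.426 -0.278  0.018] 1.461
272 374 381 [ 0.408 -0.272  0.018] 1.459
278 373 375 [ 0.39  -0.261  0.018] 0.0
284 369 376 [ 0.372 -0.256  0.018] 1.461
[ 60.  62.  69. 109. 183.]
s ((219.8920135498047, 296.3440246582031), (30.927072525024414, 17.771997451782227), 55.304847717285156) 129.0
```

```bash
cat > go.py <<'E'
# usage: go.py x y z tooly_azimuth -> remaining shift (tool axes, units) and turn
import sys;from workcell import env;import numpy as np
from scipy.spatial.transform import Rotation as R
x,y,z,a=map(float,sys.argv[1:]);s=env.observe();r=R.from_quat(s["eef_rot"])
Y=np.array([np.cos(a),np.sin(a),0]);Z=np.array([0,0,-1.]);T=R.from_matrix(np.c_[np.cross(Y,Z),Y,Z])
D=np.array([x,y,z])-s["eef_pos"]
print("t",round(float(s["time_s"]),2),"pos",np.round(s["eef_pos"],4),"shift now",np.round(r.inv().apply(D)/.15,3),"shift after turn",np.round(T.inv().apply(D)/.15,3),"turn",np.round((r.inv()*T).as_rotvec()/2/np.pi,4),"F",np.round(s["contact_force"],1),"open",np.round(s["opening"],4),"grip",np.round(s["gripper_force"],1),"q",np.round(s["joints"],2))
E
python3 go.py .511 .107 .2 -.203
```

```text
t 0.1 pos [0.1926 0.5415 0.2309] shift now [-2.971 -2.018  0.208] shift after turn [-2.41   2.663  0.206] turn [-1.000e-04  1.000e-04  2.279e-01] F [-0.1  0.8  0. ] open 0.086 grip 0.0 q [-1.27  0.71 -0.03  1.48  0.02  0.95 -0.08]
```

>>> arm_command:
  targets:
    - [[-0.22,-0.15,0],[0,0,0],1]
    - [[-0.22,-0.15,0],[0,0,0],1]
    - [[-0.22,-0.15,0],[0,0,0],1]
    - [[-0.22,-0.15,0],[0,0,0],1]
    - [[-0.22,-0.15,0],[0,0,0],1]
    - [[-0.22,-0.15,0],[0,0,0],1]
    - [[-0.22,-0.15,0],[0,0,0],1]
    - [[-0.22,-0.15,0],[0,0,0],1]
    - [[-0.22,-0.15,0],[0,0,0],1]
    - [[-0.22,-0.15,0],[0,0,0],1]
    - [[-0.22,-0.15,0],[0,0,0],1]
    - [[-0.22,-0.15,0],[0,0,0],1]

```text
time_s: 1.1
eef_pos: [0.4761, 0.1527, 0.2312]
eef_rot: [0.17, 0.985, -0.0, -0.0]
contact_force: [0.1, 2.1, 0.3]
opening: 0.0855
gripper_force: 0.0
```

>>> arm_command:
  targets:
    - [[0,0,0],[0,0,0.019],1]
    - [[0,0,0],[0,0,0.019],1]
    - [[0,0,0],[0,0,0.019],1]
    - [[0,0,0],[0,0,0.019],1]
    - [[0,0,0],[0,0,0.019],1]
    - [[0,0,0],[0,0,0.019],1]
    - [[0,0,0],[0,0,0.019],1]
    - [[0,0,0],[0,0,0.019],1]
    - [[0,0,0],[0,0,0.019],1]
    - [[0,0,0],[0,0,0.019],1]
    - [[0,0,0],[0,0,0.019],1]
    - [[0,0,0],[0,0,0.019],1]

```text
time_s: 2.1
eef_pos: [0.4752, 0.1546, 0.2312]
eef_rot: [0.777, 0.629, -0.0, -0.0]
contact_force: [-0.2, 0.1, -0.0]
opening: 0.0851
gripper_force: 0.0
```

```bash
python3 go.py .511 .107 .2 -.203
```

```text
t 2.1 pos [0.4752 0.1546 0.2312] shift now [-0.261  0.299  0.208] shift after turn [-0.263  0.298  0.208] turn [-0.     0.    -0.001] F [-0.2  0.1 -0. ] open 0.0851 grip 0.0 q [-0.57  0.62  0.34  1.76 -0.27  0.81 -0.31]
```

```bash
cat >> h.py <<'E'
def wrist(env):
    from scipy.spatial.transform import Rotation as R
    s=env.observe();w=env.read_camera("wrist");A=np.eye(4);A[:3,:3]=R.from_quat(s["eef_rot"]).as_matrix();A[:3,3]=s["eef_pos"]
    w["extrinsics"]=np.linalg.inv(A@np.array(w["T_tool_cam"]));return w
E
python3 - <<'E'
from workcell import env
from h import *
w=wrist(env);pickle.dump(w,open("w1.pkl","wb"));cv2.imwrite("pics/w1.png",w["image"])
c,n=redc(w["image"],(0,0,560,420));print(c,n,plane(w,c,.04))
E
```

```text
[498.87888601 311.53497409] 1544 [ 0.71848005 -0.07429952  0.04      ]
```

>>> arm_command:
  targets:
    - [[-0.13,0.15,0.13],[0,0,0],1]
    - [[-0.13,0.15,0.13],[0,0,0],1]
    - [[0,0,0.1],[0,0,0],1]
    - [[0,0,0],[0,0,0],1]

```text
time_s: 2.48
eef_pos: [0.5109, 0.1059, 0.1748]
eef_rot: [0.775, 0.632, -0.002, -0.001]
contact_force: [0.5, 0.3, -1.0]
opening: 0.0855
gripper_force: 0.0
```

Run:
```python
from workcell import env
from h import *
w0=pickle.load(open("w1.pkl","rb"));w=wrist(env);pickle.dump(w,open("w2.pkl","wb"))
cv2.imwrite("pics/w2.png",cv2.hconcat([cv2.resize(x["image"],(400,300)) for x in(w0,w)]))
for x in(w0,w):
    m=red(x["image"]);c,n=redc(x["image"],(0,0,560,420));y_,x_=np.nonzero(m);print(c,n,len(x_),plane(x,c,.04))
```

```text
[498.87888601 311.53497409] 1544 1467 [ 0.71848005 -0.07429952  0.04      ]
[479.03739931 304.48619102] 1738 2252 [ 0.69549674 -0.05638737  0.04      ]
```

View pics/w2.png

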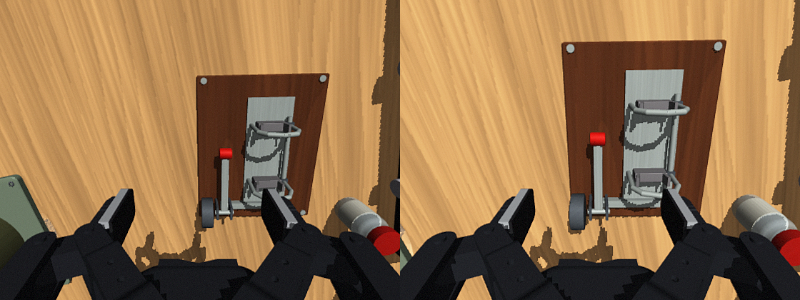

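The wrist views show the roll at about (315,214) and then (276,193) in full-size pixels. The base is upright in the image and its four screws are visible. The red jar cap at lower right has to be masked out.

Run:
```python
from h import *
a,b=[pickle.load(open(f"w{i}.pkl","rb")) for i in(1,2)]
ca,n=redc(a["image"],(290,190,340,240));cb,m=redc(b["image"],(250,170,300,220))
print(ca,n,cb,m,tri(a,ca,b,cb),plane(a,ca,.04),plane(b,cb,.04))
for d,bx in((a,(255,90,475,320)),(b,(205,45,470,310))):
    h=cv2.cvtColor(d["image"],cv2.COLOR_BGR2HSV).astype(int);im=d["image"].astype(int)
    M=((im[:,:,2]<130)&(im[:,:,2]>1.7*im[:,:,1])).astype(np.uint8)*255
    q=blob(cv2.morphologyEx(M,cv2.MORPH_OPEN,np.ones((3,3))),box=bx)
    # upper base edge (holder y=+130), left edge (x=-120), from contour
    P=q[:,0,:];y0=P[:,1].min();x_=P[:,0]
    box=cv2.approxPolyDP(cv2.convexHull(q),8,True)[:,0];print(box.tolist())
    print(np.round([plane(d,p,.012) for p in box],4).tolist())
```

```text
[315.94402985 213.98134328] 268 [276.44963145 193.84520885] 407 (array([0.51041916, 0.10736261, 0.04421102]), np.float64(0.0006023077585480006)) [0.51084438 0.10602619 0.04      ] [0.50997267 0.10593308 0.04      ]
[[459, 111], [430, 296], [279, 281], [276, 107]]
[[0.6905, 0.1832, 0.012], [0.645, -0.0545, 0.012], [0.4478, 0.0115, 0.012], [0.4902, 0.2301, 0.012]]
[[456, 57], [419, 296], [260, 287], [239, 270], [228, 60]]
[[0.6923, 0.191, 0.012], [0.6447, -0.055, 0.012], [0.4675, -0.0066, 0.012], [0.4492, 0.0195, 0.012], [0.4907, 0.23, 0.012]]
```

>>> arm_command:
  targets:
    - [[0,0,0.25],[0,0,0],1]
    - [[0,0,0.25],[0,0,0],1]
    - [[0,0,0.25],[0,0,0],1]
    - [[0,0,0.25],[0,0,0],1]
    - [[0,0,0],[0,0,0],-0.3]
    - [[0,0,0],[0,0,0],-1]
    - [[0,0,0],[0,0,0],-1]
    - [[0,0,0],[0,0,0],-1]
    - [[0,0,0],[0,0,0],-1]
    - [[0,0,0],[0,0,0],-1]
  force: 40

```text
time_s: 3.37
eef_pos: [0.5107, 0.1081, 0.0289]
eef_rot: [0.775, 0.632, -0.0, -0.001]
contact_force: [-7.9, -0.2, 28.1]
opening: 0.0193
gripper_force: 42.4
```

```bash
python3 go.py .5105 .106 .022 -.2
```

```text
t 3.37 pos [0.5107 0.1081 0.0289] shift now [-0.014  0.002  0.046] shift after turn [-0.014  0.002  0.046] turn [-0.0002 -0.0002 -0.0004] F [-7.9 -0.2 28.1] open 0.0193 grip 42.4 q [-0.35  0.97  0.15  1.85 -0.38  0.35 -0.11]
```

>>> arm_command:
  targets:
    - [[-0.005,0,-0.1],[0,0,0],-1]
    - [[-0.016,0,-0.087],[0,0,0],-1]
    - [[-0.026,0,-0.084],[0,0,0],-1]
    - [[-0.036,0,-0.08],[0,0,0],-1]
    - [[-0.045,0,-0.075],[0,0,0],-1]
    - [[-0.054,0,-0.069],[0,0,0],-1]
    - [[-0.062,0,-0.063],[0,0,0],-1]
    - [[-0.069,0,-0.055],[0,0,0],-1]
    - [[-0.075,0,-0.046],[0,0,0],-1]
    - [[-0.08,0,-0.037],[0,0,0],-1]
    - [[-0.084,0,-0.027],[0,0,0],-1]
    - [[0,0,0],[0,0,0],-1]

```text
time_s: 4.37
eef_pos: [0.4944, 0.0238, 0.1373]
eef_rot: [0.776, 0.631, 0.0, 0.0]
contact_force: [-6.4, 3.9, 10.8]
opening: 0.0185
gripper_force: 40.1
```

```bash
python3 go.py .494 .0277 .135 -.2
python3 - <<'E'
from workcell import env
from h import *
d={n:env.read_camera(n) for n in("top","scene")};pickle.dump(d,open("d1.pkl","wb"))
a=d["scene"]["image"][150:260,230:380];b=d["top"]["image"][165:275,195:345]
cv2.imwrite("pics/up.png",cv2.resize(cv2.hconcat([a,b]),None,fx=2.6,fy=2.6,interpolation=cv2.INTER_CUBIC))
E
```

```text
t 4.37 pos [0.4944 0.0238 0.1373] shift now [ 0.025 -0.008  0.016] shift after turn [ 0.025 -0.008  0.016] turn [ 0.0002  0.     -0.001 ] F [-6.4  3.9 10.8] open 0.0185 grip 40.1 q [-0.23  0.75  0.22  1.89 -0.29  0.53 -0.02]
```

View pics/up.png

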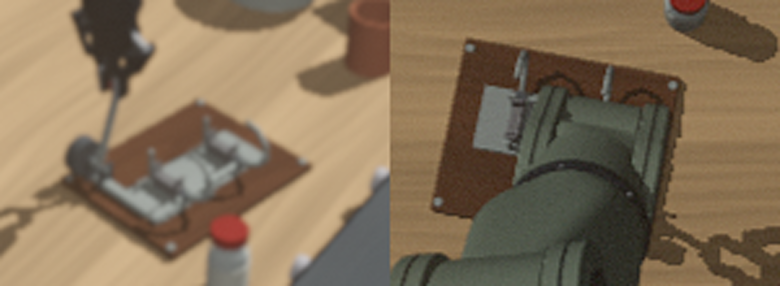

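The lever is up and both arches lean open. Next I release and travel to the spatula.

>>> arm_command:
  targets:
    - [[0,0,0],[0,0,0],1]
    - [[0,0,0],[0,0,0],1]
    - [[0,0,0],[0,0,0],1]
    - [[0,0,0],[0,0,0],1]
    - [[0,0,-0.25],[0,0,0],1]
    - [[0,0,-0.25],[0,0,0],1]
    - [[-0.25,0.04,0],[0,0,0],1]
    - [[-0.25,0.04,0],[0,0,0],1]
    - [[-0.25,0.04,0],[0,0,0],1]
    - [[-0.25,0.04,0],[0,0,0],1]
    - [[-0.25,0.04,0],[0,0,0],1]
    - [[-0.25,0.04,0],[0,0,0],1]

```text
time_s: 5.47
eef_pos: [0.4841, -0.2034, 0.2109]
eef_rot: [0.775, 0.632, 0.0, 0.0]
contact_force: [1.9, -0.1, -0.2]
opening: 0.0853
gripper_force: 0.0
```

>>> arm_command:
  targets:
    - [[-0.25,0.04,0],[0,0,0],1]
    - [[-0.25,0.04,0],[0,0,0],1]
    - [[0,0,0],[0,0,-0.019],1]
    - [[0,0,0],[0,0,-0.019],1]
    - [[0,0,0],[0,0,-0.019],1]
    - [[0,0,0],[0,0,-0.019],1]
    - [[0,0,0],[0,0,-0.019],1]
    - [[0,0,0],[0,0,-0.019],1]
    - [[0,0,0],[0,0,-0.019],1]
    - [[0,0,0],[0,0,-0.019],1]
    - [[0,0,0],[0,0,-0.019],1]
    - [[0,0,0],[0,0,-0.019],1]

```text
time_s: 6.47
eef_pos: [0.4811, -0.2775, 0.2108]
eef_rot: [0.283, 0.959, -0.0, 0.0]
contact_force: [0.4, 0.2, 0.6]
opening: 0.0856
gripper_force: 0.0
```

```bash
python3 go.py .4775 -.301 .2 1.2
python3 - <<'E'
from workcell import env
from h import *
w=wrist(env);pickle.dump(w,open("w3.pkl","wb"));t=env.read_camera("top");pickle.dump(t,open("t3.pkl","wb"))
K,E=cam(w)
a=-.371;u=np.array([np.cos(a),np.sin(a)]);o=np.array([.4775,-.301])
for f in(-.125,0,.075,.165):
    p=np.r_[o+f*u,.018];q=K@(E@np.r_[p,1])[:3];print(f,q[:2]/q[2])
cv2.imwrite("pics/w3.png",cv2.hconcat([cv2.resize(w["image"],(440,330)),t["image"][140:305,180:355].repeat(2,0).repeat(2,1)]))
E
```

```text
t 6.47 pos [ 0.4811 -0.2775  0.2108] shift now [-0.065 -0.145  0.072] shift after turn [-0.035 -0.155  0.072] turn [-0.0001  0.     -0.0325] F [0.4 0.2 0.6] open 0.0856 grip 0.0 q [ 0.54  0.7  -0.15  1.59  0.13  0.86  1.34]
-0.125 [230.53044509  70.28804241]
0 [258.08186337 188.50524555]
0.075 [271.87970946 247.70883196]
0.165 [286.33515364 309.73403024]
```

View pics/w3.png

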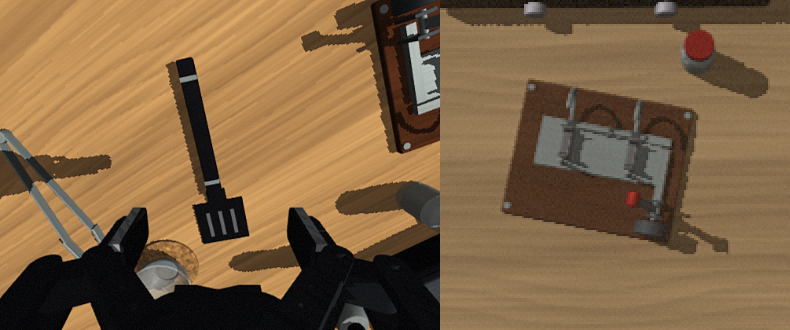

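The wrist view shows the handle's free end at about (235,75) and its blade end near (270,240) in full-size pixels. The top view confirms the rings stay open and the roll is up.

```bash
python3 - <<'E'
from h import *
w=pickle.load(open("w3.pkl","rb"));d0=pickle.load(open("d0.pkl","rb"));t=d0["top"]
im=w["image"];m=cv2.inRange(im.max(2),0,48)
q=blob(cv2.morphologyEx(m,cv2.MORPH_CLOSE,np.ones((5,5))),box=(215,65,330,312))
z=np.zeros(m.shape,np.uint8);cv2.drawContours(z,[q],-1,255,-1);y,x=np.nonzero(z);print(y.min(),y.max())
R=[(yy,x[y==yy].min(),x[y==yy].max()) for yy in range(y.min(),y.max()+1)]
print([tuple(map(int,r)) for r in R[::12]])
W=np.array([plane(w,((l+r)/2,yy),.018)[:2] for yy,l,r in R if y.min()+8<yy<225])
c=W.mean(0);u=np.linalg.svd(W-c)[2][0];u*=np.sign(u[0]);print("wrist line",c,u,np.arctan2(u[1],u[0]))
bk=plane(w,((R[1][1]+R[1][2])/2,y.min()),.018);tip=plane(w,((R[-3][1]+R[-3][2])/2,y.max()),.004)
print("back",bk,"tip",tip, "origin from back",bk[:2]+.125*u,"from tip",tip[:2]-.165*u)
# height by two views: free end and tip
print("tri back",tri(w,((R[1][1]+R[1][2])/2,y.min()),t,(374.2,287.2)))
E
python3 go.py .4775 -.301 .005 1.2
```

```text
233 309
[(233, 279, 279), (245, 262, 285), (257, 264, 308), (269, 248, 310), (281, 251, 313), (293, 254, 315), (305, 257, 285)]
t 6.57 pos [ 0.481  -0.2776  0.2108] shift now [-0.066 -0.143  1.372] shift after turn [-0.035 -0.154  1.372] turn [ 0.     0.    -0.033] F [0.7 0.5 0.5] open 0.0856 grip 0.0 q [ 0.54  0.7  -0.15  1.59  0.13  0.86  1.34]<stdin>:9: RuntimeWarning: Mean of empty slice.
  ret = ret.dtype.type(ret / rcount)
Traceback (most recent call last):
numpy.linalg.LinAlgError: 1-dimensional array given. Array must be at least two-dimensional
```

Run:
```python
from h import *
w=pickle.load(open("w3.pkl","rb"));t=pickle.load(open("d0.pkl","rb"))["top"]
im=w["image"];m=cv2.inRange(im.max(2),0,48);m[312:]=0
m=cv2.morphologyEx(m,cv2.MORPH_OPEN,np.ones((3,3)));z=np.zeros_like(m);z[65:312,215:330]=m[65:312,215:330]
y,x=np.nonzero(z);R=[(yy,x[y==yy].min(),x[y==yy].max()) for yy in np.unique(y)]
print([tuple(map(int,r)) for r in R[::12]])
W=np.array([plane(w,((l+r)/2,yy),.018)[:2] for yy,l,r in R if 105<yy<220])
c=W.mean(0);u=np.linalg.svd(W-c)[2][0];u*=np.sign(u[0]);print("line",c,u,np.arctan2(u[1],u[0]))
p=((R[1][1]+R[1][2])/2,y.min());bk=plane(w,p,.018)
print("back",p,bk,"origin",bk[:2]+.125*u,"tri back",tri(w,p,t,(374.2,287.2)))
```

```text
[(74, 237, 244), (86, 226, 247), (102, 245, 251), (114, 232, 253), (126, 235, 256), (138, 238, 259), (150, 241, 261), (162, 244, 264), (174, 246, 267), (186, 249, 269), (198, 253, 272), (210, 255, 274), (222, 258, 277), (237, 262, 280), (249, 263, 286), (261, 246, 309), (273, 249, 311), (285, 252, 313), (297, 255, 316), (309, 259, 262)]
line [ 0.45175614 -0.28879937] [ 0.93132756 -0.36418262] -0.372754998138952
back (np.float64(239.0), np.int64(74)) [ 0.36842663 -0.25053508  0.018     ] origin [ 0.48484257 -0.29605791] tri back (array([ 0.36683287, -0.25375396,  0.03545289]), np.float64(0.01120844269391843))
```

```bash
python3 - <<'E'
from h import *
w=pickle.load(open("w3.pkl","rb"));t=pickle.load(open("d0.pkl","rb"))["top"]
print(tri(w,(269.8,232.5),t,(391.9,231.6)),tri(w,(239,97.5),t,(374.9,278.5)))
E
python3 go.py .480 -.2995 .006 1.198
```

```text
(array([ 0.52865366, -0.31847999,  0.02058268]), np.float64(0.0005605941626650128)) (array([ 0.38806559, -0.26187541,  0.03070449]), np.float64(0.0010918644825670236))
t 6.57 pos [ 0.481  -0.2776  0.2108] shift now [-0.074 -0.126  1.365] shift after turn [-0.047 -0.138  1.365] turn [ 0.      0.     -0.0327] F [0.7 0.5 0.5] open 0.0856 grip 0.0 q [ 0.54  0.7  -0.15  1.59  0.13  0.86  1.34]
```

>>> arm_command:
  targets:
    - [[0,0,0],[0,0,-0.0165],1]
    - [[0,0,0],[0,0,-0.0165],1]
    - [[-0.047,-0.138,0.1],[0,0,0],1]
    - [[0,0,0.25],[0,0,0],1]
    - [[0,0,0.25],[0,0,0],1]
    - [[0,0,0.25],[0,0,0],1]
    - [[0,0,0.25],[0,0,0],1]
    - [[0,0,0.2],[0,0,0],1]
    - [[0,0,0.065],[0,0,0],1]
    - [[0,0,0],[0,0,0],1]

```text
time_s: 7.4
eef_pos: [0.4792, -0.2987, 0.0044]
eef_rot: [0.187, 0.982, 0.0, -0.002]
contact_force: [-0.5, 0.3, 1.0]
opening: 0.0854
gripper_force: 0.0
```

>>> arm_command:
  targets:
    - [[0,0,0],[0,0,0],-0.2]
    - [[0,0,0],[0,0,0],-1]
    - [[0,0,0],[0,0,0],-1]
    - [[0,0,0],[0,0,0],-1]
    - [[0,0,0],[0,0,0],-1]
    - [[0,0,0],[0,0,0],-1]
  force: 80

```text
time_s: 7.9
eef_pos: [0.4804, -0.2994, 0.0071]
eef_rot: [0.186, 0.983, -0.0, 0.0]
contact_force: [-0.7, 1.4, 12.2]
opening: 0.0196
gripper_force: 78.7
```

```bash
python3 go.py .480 -.2995 .18 1.198
```

```text
t 7.9 pos [ 0.4804 -0.2994  0.0071] shift now [ 1.000e-03 -2.000e-03 -1.152e+00] shift after turn [ 0.002 -0.002 -1.152] turn [-0.0001  0.0002 -0.0001] F [-0.7  1.4 12.2] open 0.0196 grip 78.7 q [ 0.57  1.03 -0.13  1.69  0.27  0.44  1.46]
```

>>> arm_command:
  targets:
    - [[0,0,-0.1],[0,0,0],-1]
    - [[0,0,-0.2],[0,0,0],-1]
    - [[0,0,-0.25],[0,0,0],-1]
    - [[0,0,-0.25],[0,0,0],-1]
    - [[0,0,-0.25],[0,0,0],-1]
    - [[0,0,-0.25],[0,0,0],-1]
    - [[0.03,0.15,0],[0,0,0],-1]
    - [[0.03,0.2,0],[0,0,0],-1]
    - [[0.03,0.2,0],[0,0,0],-1]
    - [[0.03,0.2,0],[0,0,0],-1]
    - [[0.03,0.2,0],[0,0,0],-1]
    - [[0.03,0.2,0],[0,0,0],-1]

```text
time_s: 8.9
eef_pos: [0.5179, -0.1273, 0.2013]
eef_rot: [0.186, 0.983, -0.0, 0.0]
contact_force: [-0.1, 0.1, -0.5]
opening: 0.0196
gripper_force: 79.2
```

>>> arm_command:
  targets:
    - [[0,0,0],[0,0,0.0185],-1]
    - [[0,0,0],[0,0,0.0185],-1]
    - [[0,0,0],[0,0,0.0185],-1]
    - [[0,0,0],[0,0,0.0185],-1]
    - [[0,0,0],[0,0,0.0185],-1]
    - [[0,0,0],[0,0,0.0185],-1]
    - [[0,0,0],[0,0,0.0185],-1]
    - [[0,0,0],[0,0,0.0185],-1]
    - [[0,0,0],[0,0,0.0185],-1]
    - [[0,0,0],[0,0,0.0185],-1]
    - [[0,0,0],[0,0,0.0185],-1]
    - [[0,0,0],[0,0,0.019],-1]

```text
time_s: 9.9
eef_pos: [0.5178, -0.1285, 0.2013]
eef_rot: [0.776, 0.631, 0.0, -0.0]
contact_force: [0.2, -0.7, -1.7]
opening: 0.0196
gripper_force: 79.2
```

```bash
python3 go.py .581 .080 .2 -.2
python3 - <<'E'
from workcell import env
from h import *
w=wrist(env);pickle.dump(w,open("w4.pkl","wb"));s=env.read_camera("scene");pickle.dump(s,open("s4.pkl","wb"))
cv2.imwrite("pics/w4.png",cv2.hconcat([cv2.resize(w["image"],(400,300)),cv2.resize(s["image"][120:345,130:430],(400,300))]))
E
```

```text
t 9.9 pos [ 0.5178 -0.1285  0.2013] shift now [1.447 0.128 0.009] shift after turn [1.446 0.137 0.008] turn [ 0.    -0.    -0.001] F [ 0.2 -0.7 -1.7] open 0.0196 grip 79.2 q [ 0.05  0.7   0.24  1.68 -0.22  0.79  0.19]
```

View pics/w4.png

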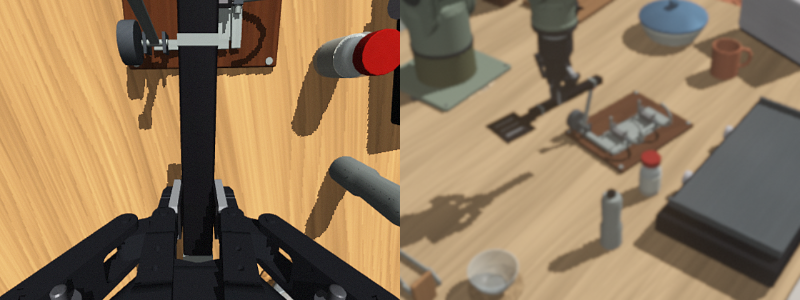

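>>> arm_command:
  targets:
    - [[0.23,0.023,0],[0,0,0],-1]
    - [[0.23,0.023,0],[0,0,0],-1]
    - [[0.23,0.023,0],[0,0,0],-1]
    - [[0.23,0.023,0],[0,0,0],-1]
    - [[0.23,0.023,0],[0,0,0],-1]
    - [[0.23,0.023,0],[0,0,0],-1]
    - [[0.073,0,0],[0,0,0],-1]
    - [[0,0,0.15],[0,0,0],-1]
    - [[0,0,0.2],[0,0,0],-1]
    - [[0,0,0.2],[0,0,0],-1]
    - [[0,0,0.15],[0,0,0],-1]
    - [[0,0,0],[0,0,0],-1]

```text
time_s: 11.0
eef_pos: [0.5796, 0.0806, 0.0923]
eef_rot: [0.773, 0.634, -0.002, -0.002]
contact_force: [-0.6, 0.1, -2.4]
opening: 0.0199
gripper_force: 79.1
```

```bash
python3 go.py .5815 .081 .043 -.2
python3 - <<'E'
from workcell import env
from h import *
w=wrist(env);s=env.read_camera("scene")
cv2.imwrite("pics/w5.png",cv2.hconcat([cv2.resize(w["image"],(400,300)),cv2.resize(s["image"][150:262,230:380],(400,300))]))
E
```

```text
t 11.0 pos [0.5796 0.0806 0.0923] shift now [0.006 0.014 0.329] shift after turn [0.005 0.012 0.329] turn [-0.0009  0.0002  0.0005] F [-0.6  0.1 -2.4] open 0.0199 grip 79.1 q [-0.31  0.93  0.24  1.59 -0.31  0.67 -0.12]
```

View pics/w5.png

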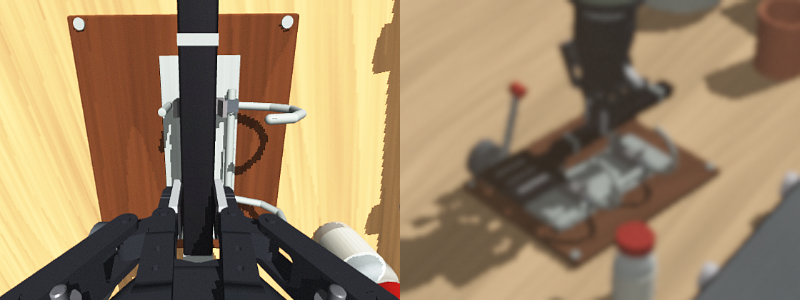

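The handle is centred between the posts and the open arches, and both screws are symmetric about it. Now I lower it.

>>> arm_command:
  targets:
    - [[0,0,0.1],[0,0,0],-1]
    - [[0,0,0.1],[0,0,0],-1]
    - [[0,0,0.08],[0,0,0],-1]
    - [[0,0,0.03],[0,0,0],-1]
    - [[0,0,0],[0,0,0],-1]
    - [[0,0,0],[0,0,0],-1]

```text
time_s: 11.6
eef_pos: [0.582, 0.0808, 0.0504]
eef_rot: [0.774, 0.633, 0.0, 0.0]
contact_force: [-0.6, 0.2, -0.2]
opening: 0.0192
gripper_force: 79.3
```

```bash
python3 go.py .5815 .081 .041 -.2
```

```text
t 11.6 pos [0.582  0.0808 0.0504] shift now [ 0.001 -0.003  0.063] shift after turn [ 0.001 -0.003  0.063] turn [ 0.0001 -0.     -0.    ] F [-0.6  0.2 -0.2] open 0.0192 grip 79.3 q [-0.3   0.99  0.21  1.61 -0.33  0.58 -0.1 ]
```

>>> arm_command:
  targets:
    - [[0,0,0.03],[0,0,0],-1]
    - [[0,0,0.025],[0,0,0],-1]
    - [[0,0,0],[0,0,0],-1]

```text
time_s: 11.85
eef_pos: [0.5818, 0.0808, 0.0413]
eef_rot: [0.774, 0.633, 0.0, 0.0]
contact_force: [0.4, 0.1, -1.0]
opening: 0.0192
gripper_force: 79.3
```

```bash
python3 go.py .5815 .081 .041 -.2
```

```text
t 11.85 pos [0.5818 0.0808 0.0413] shift now [ 0.001 -0.002  0.002] shift after turn [ 0.001 -0.002  0.002] turn [ 0.0001 -0.     -0.    ] F [ 0.4  0.1 -1. ] open 0.0192 grip 79.3 q [-0.29  1.01  0.21  1.61 -0.33  0.56 -0.1 ]
```

>>> arm_command:
  targets:
    - [[0,0,0.015],[0,0,0],-1]
    - [[0,0,0],[0,0,0],-1]

```text
time_s: 12.02
eef_pos: [0.5819, 0.0808, 0.041]
eef_rot: [0.774, 0.633, 0.001, 0.0]
contact_force: [-10.2, 0.4, 39.6]
opening: 0.0197
gripper_force: 84.2
```

>>> arm_command:
  targets:
    - [[0,0,0.01],[0,0,0],-1]
    - [[0,0,0],[0,0,0],-1]

```text
time_s: 12.18
eef_pos: [0.582, 0.0808, 0.0409]
eef_rot: [0.774, 0.633, 0.001, 0.0]
contact_force: [-18.6, -0.4, 67.8]
opening: 0.02
gripper_force: 87.7
```

>>> arm_command:
  targets:
    - [[0,0,-0.024],[0,0,0],-1]
    - [[0,0,0],[0,0,0],1]
    - [[0,0,0],[0,0,0],1]
    - [[0,0,0],[0,0,0],1]
    - [[0,0,0],[0,0,0],1]
    - [[0,0,0],[0,0,0],1]

```text
time_s: 12.68
eef_pos: [0.5815, 0.0808, 0.0409]
eef_rot: [0.774, 0.633, -0.0, -0.0]
contact_force: [-0.1, -0.4, -0.3]
opening: 0.0787
gripper_force: 0.0
```

>>> arm_command:
  targets:
    - [[0,0,-0.1],[0,0,0],1]
    - [[0,0,-0.2],[0,0,0],1]
    - [[0,0,-0.25],[0,0,0],1]
    - [[0,0,-0.25],[0,0,0],1]
    - [[0,0,-0.25],[0,0,0],1]
    - [[0,0,0],[0,0,0],1]

```text
time_s: 13.18
eef_pos: [0.5837, 0.0807, 0.2049]
eef_rot: [0.774, 0.633, 0.004, 0.002]
contact_force: [0.1, -0.1, 0.5]
opening: 0.0853
gripper_force: 0.0
```

```bash
python3 go.py .4947 .0262 .22 -.2
python3 - <<'E'
from workcell import env
from h import *
w=wrist(env);pickle.dump(w,open("w6.pkl","wb"));s=env.read_camera("scene")
cv2.imwrite("pics/w6.png",cv2.hconcat([cv2.resize(w["image"],(400,300)),cv2.resize(s["image"][150:262,230:380],(400,300))]))
E
```

```text
t 13.18 pos [0.5837 0.0807 0.2049] shift now [-0.474 -0.508 -0.106] shift after turn [-0.474 -0.509 -0.1  ] turn [ 0.0013 -0.0004 -0.0001] F [ 0.1 -0.1  0.5] open 0.0853 grip 0.0 q [-0.34  0.78  0.3   1.48 -0.26  0.91 -0.16]
```

View pics/w6.png

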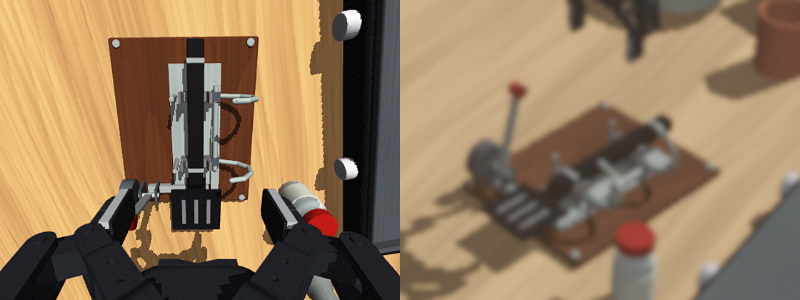

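The spatula lies flat in both rests with its blade toward the lever-hinge end, and the rings and lever are still up. Next I take the lever from above.

>>> arm_command:
  targets:
    - [[-0.16,-0.17,-0.1],[0,0,0],0.1]
    - [[-0.16,-0.17,0],[0,0,0],0.1]
    - [[-0.154,-0.168,0],[0,0,0],0.1]
    - [[0,0,0],[0,0,0],0.1]
    - [[0,0,0],[0,0,0],0.1]

```text
time_s: 13.7
eef_pos: [0.4916, 0.0256, 0.2131]
eef_rot: [0.775, 0.632, -0.001, -0.0]
contact_force: [1.0, 0.4, -0.0]
opening: 0.0466
gripper_force: 0.0
```

```bash
python3 go.py .4945 .0255 .131 -.2
```

```text
t 13.7 pos [0.4916 0.0256 0.2131] shift now [0.003 0.02  0.548] shift after turn [0.003 0.019 0.548] turn [-0.0003  0.0001 -0.0003] F [ 1.   0.4 -0. ] open 0.0466 grip 0.0 q [-0.28  0.63  0.29  1.81 -0.25  0.74 -0.06]
```

>>> arm_command:
  targets:
    - [[0.003,0.02,0.15],[0,0,0],0.1]
    - [[0,0,0.2],[0,0,0],0.1]
    - [[0,0,0.198],[0,0,0],0.1]
    - [[0,0,0],[0,0,0],0.1]
    - [[0,0,0],[0,0,0],-1]
    - [[0,0,0],[0,0,0],-1]
    - [[0,0,0],[0,0,0],-1]
    - [[0,0,0],[0,0,0],-1]
  force: 40

```text
time_s: 14.37
eef_pos: [0.4951, 0.0265, 0.1327]
eef_rot: [0.774, 0.633, -0.0, -0.001]
contact_force: [-8.1, 0.3, -0.1]
opening: 0.0194
gripper_force: 39.3
```

>>> arm_command:
  targets:
    - [[0.082,0,0.027],[0,0,0],-1]
    - [[0.08,0,0.037],[0,0,0],-1]
    - [[0.075,0,0.046],[0,0,0],-1]
    - [[0.069,0,0.055],[0,0,0],-1]
    - [[0.062,0,0.063],[0,0,0],-1]
    - [[0.054,0,0.069],[0,0,0],-1]
    - [[0.045,0,0.075],[0,0,0],-1]
    - [[0.036,0,0.08],[0,0,0],-1]
    - [[0.026,0,0.084],[0,0,0],-1]
    - [[0.016,0,0.087],[0,0,0],-1]
    - [[0.005,0,0.09],[0,0,0],-1]
    - [[0,0,0],[0,0,0],-1]

```text
time_s: 15.37
eef_pos: [0.511, 0.1093, 0.0238]
eef_rot: [0.773, 0.634, -0.0, -0.002]
contact_force: [-8.6, 11.7, -0.3]
opening: 0.0188
gripper_force: 48.3
```

>>> arm_command:
  targets:
    - [[0,0,0.02],[0,0,0],-1]
    - [[0,0,0],[0,0,0],-1]
    - [[0,0,-0.01],[0,0,0],0.1]
    - [[0,0,0],[0,0,0],0.1]
    - [[0,0,0],[0,0,0],0.1]
    - [[0,0,0],[0,0,0],0.1]
    - [[0,0,-0.1],[0,0,0],0.1]
    - [[0,0,-0.2],[0,0,0],0.1]
    - [[0,0,-0.25],[0,0,0],0.1]
    - [[0,0,-0.25],[0,0,0],0.1]
    - [[0,0,-0.25],[0,0,0],0.1]
    - [[0,0,0],[0,0,0],0.1]

```text
time_s: 16.37
eef_pos: [0.5143, 0.107, 0.1867]
eef_rot: [0.774, 0.633, 0.004, 0.002]
contact_force: [0.7, -0.2, 0.2]
opening: 0.0472
gripper_force: 0.0
```

>>> arm_command:
  targets:
    - [[0,-0.2,-0.1],[0,0,0],0.1]
    - [[0.15,-0.15,0],[0,0,0],0.1]
    - [[0.25,0,0],[0,0,0],0.1]
    - [[0.25,0,0],[0,0,0],0.1]
    - [[0,0,0],[0,0,0],0.1]

```text
time_s: 16.78
eef_pos: [0.4801, 0.22, 0.1953]
eef_rot: [0.772, 0.636, 0.001, -0.001]
contact_force: [-0.0, 1.6, -0.5]
opening: 0.0472
gripper_force: 0.0
```

```bash
python3 go.py .511 .107 .2 -.2
python3 - <<'E'
from workcell import env
from h import *
w=env.read_camera("top");s=env.read_camera("scene")
c,n=redc(w["image"],(235,225,265,250));print("red",c,n)
cv2.imwrite("pics/w7.png",cv2.hconcat([cv2.resize(w["image"][165:277,195:345],(400,300)),cv2.resize(s["image"][150:262,230:380],(400,300))]))
E
```

```text
t 16.78 pos [0.4801 0.22   0.1953] shift now [-0.699  0.347 -0.033] shift after turn [-0.697  0.352 -0.031] turn [-0.     -0.0005  0.0011] F [-0.   1.6 -0.5] open 0.0472 grip 0.0 q [-0.67  0.71  0.34  1.71 -0.33  0.77 -0.36]
red [250.18181818 237.09090909] 33
```

View pics/w7.png

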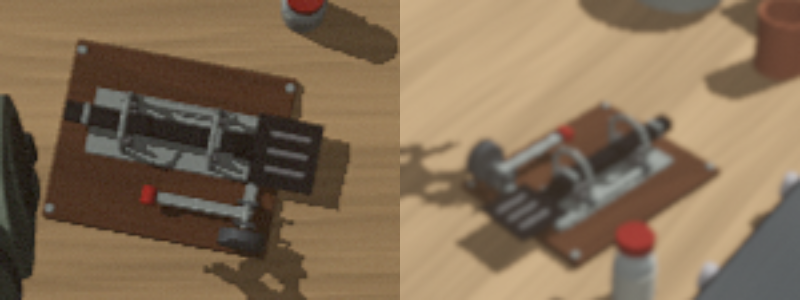

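The lever is down, with the roll back at its starting pixel (250,237). Both rings are closed over the handle and the arm is clear, so I'm handing in.

```bash
python3 -c "
from workcell import env
print(env.job_done())"
```

```text
the job is handed in; nothing more can be done
None
```

The spatula lies in the two rests with both rings closed over its handle and the lever fully down; the job was handed in at about 17 s, and the hand-in call returned no verdict.

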